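Stand the sleeve on the gauge and key in the measuring cycle

ROBOT

A 6-joint arm with a two-finger parallel gripper is mounted at the origin on a cart in front of the work surface, level with it; the furniture and walls round the work are solid. World frame = base frame: x ahead of the robot, y to its left, z up, the work surface at z = 0. Lengths are in m, angles in rad, forces in N, time in s.
With the tool pointing down it reaches from about 0.25 to 0.8 m from the base axis. Payload 8.5 kg.
Tool frame: the origin (TCP) lies midway between the tips of the shut fingers; the grasp point (between the pads) lies 19 mm behind it (grasp_offset is the distance from the TCP to the grasp point, in m); x points along the fingers, y is the direction in which the jaws open and shut, and the axes are right-handed (so a half turn about x gives the same grasp; the last joint's range is limited). The gripper opens to 85 mm and grips with 20 to 120 N. Pads are 22 mm wide; open, the fingers measure 114 mm over their backs; the gripper's body (76 mm by 85 mm) begins 54 mm behind the grasp point. The pads swing forward as they close: fully open they stand 13 mm farther back than shut.
Start: joints at [1.302, 0.238, -0.013, 1.319, 0, 1.571], TCP at [0.139, 0.506, 0.231] pointing down, gripper open.
Joint ranges: [-2.66, 2.66], [-1.03, 1.9], [-1.14, 1.46], [-1.82, 2.27], [-1.45, 1.34], [-3.14, 3.14]. Speed limits (rad/s): [2.22, 2.22, 2.79, 3.14, 3.14, 3.14].

INTERFACE

Orientations are given as a unit quaternion [x, y, z, w].
In Python, from workcell import * gives the robot as it stands.
- The arm moves only by the tool jog_arm, never from a script. Its argument "motion" is one flat list of numbers, 6 for each row, row after row: the shift along the tool's x, y, z in m, then the turn, a rotation vector about the tool's x, y, z in rad. A call has 1 to 12 rows; each row shifts and turns the commanded pose from where the row before left it, along the tool's axes as they then stand; what a row does not reach is not made up. A row lasts 1/8 s, in which the tool goes at most 62.5 mm and 10.7 degrees, less where a joint would pass 70% of its speed; a pose out of reach is approached as far as the arm can. A call is refused whole if a number of a shift passes 0.0625 or a number of a turn 0.188, either way. A call with a gripper value outside its range is refused whole. "claw" is the finger opening in m, from 0 to 0.0854, set as the call begins (left out, the last holds). The fingers move at their own pace and stop on an object; the grip force is fixed at half the most. Time passes only in rows, so rows that do not move let the fingers close. It gives the time, the measured TCP pose, the force and the opening at its end, in the units of the state.
- state(): the state, without advancing time (a new reading comes with each control period).
- grab_frame(name): name is "scene" or "top" or "wrist"; returns a dict with "pixels" (400x640x3 uint8, blue, green, red), "camera_matrix" (3x3 intrinsics, pixels), "R" (3x3) and "t" (3): a world point X has camera coordinates R X + t; the wrist camera has in their place "mount" (4x4, takes a point from camera to tool coordinates, whose origin is the TCP and whose axes are the tool frame's). Camera axes: x right, y down, z forward; pixel columns grow to the right and rows downward; lengths in m; the calibration is good to about 2 mm. A picture is of the moment at which its call begins: read the wrist's pose just before it. There is no depth.
- sign_off(): hands the job in, once; it reports no verdict.
The state is a dict: "time": time; "q": joint angles; "joint_vel": joint speeds; "joint_efforts": joint torques, N m; "tool_pos": TCP position; "ee_rot": TCP orientation; "contact_force": force on the tool from outside, world axes, zero at the start; "torque": the same for the moment, N m; "opening": finger opening in m.
Only numpy, scipy, OpenCV 4.12 (cv2) and the standard library are available. Lean on these libraries where they do the work, as an engineer would, in place of code of your own. Each camera call takes 0.05 s, during which the arm holds its last target. There are 200 camera calls.

TASK

The dark grey sleeve has toppled on the desk: stand it upright, either end up, inside the dark ring on the round steel measuring plate and let it go. Then start the measuring cycle on the sloping key box: press the yellow, the blue and the green key fully home in that order, one at a time, letting each come back up before the next and without forcing any of them (the keys differ in height and stiffness, so feel for the bottom; they are damaged by more than about 24 N). Do not press the red key, and leave the dropper bottle, the brass bush and the ball bearing where they are.

Things in the scene. Friction and masses are not known exactly. Their poses are not given: they have to be found in the camera images.
- sleeve: loose dark grey plain sleeve (tube), outside diameter 38 mm, 52 mm long, bore about 20 mm, 0.12 kg, lying on its side at the start. Origin at the centre of one end face, z along its axis into the sleeve; the ends are alike
- sleeve_mid (a point): middle of the sleeve on its axis, 26 mm from either end
- plate: fixed measuring plate: 108 mm square black base 8 mm high carrying a steel disc of 98 mm diameter whose flat top is 14 mm above the desk, with a flat dark ring mark 62 mm across. Origin at the centre of the underside, z up
- plate_top (a point): centre of the ring mark, on the disc's top surface
- keybox: fixed wedge-shaped key box, 120 mm deep (x), 215 mm wide (y), 25 mm high in front, 81 mm at the back; its face slopes 25 degrees, rising to its +x. Origin: centre of the underside, z up. Four keys in a row along y, 45 mm apart, colours in any order; a full press takes 4 to 10 N, different for each, then a stiff rubber bed gives some 3 mm more by 24 N
- yellow_seat: fixed bezel of the yellow key (24 mm round cap): origin where the key's axis meets the sloping panel face; same axes as the key box. The key's travel axis leans 25 degrees: outward = 0.906 z - 0.423 x of the box. The cap's flat top stands somewhere between 11 and 19 mm above the face along that axis, different for each key.
- blue_seat: fixed bezel of the blue key (24 mm round cap): origin where the key's axis meets the sloping panel face; same axes as the key box. The key's travel axis leans 25 degrees: outward = 0.906 z - 0.423 x of the box. The cap's flat top stands somewhere between 11 and 19 mm above the face along that axis, different for each key.
- green_seat: fixed bezel of the green key (24 mm round cap): origin where the key's axis meets the sloping panel face; same axes as the key box. The key's travel axis leans 25 degrees: outward = 0.906 z - 0.423 x of the box. The cap's flat top stands somewhere between 11 and 19 mm above the face along that axis, different for each key.
- red_seat: fixed bezel of the red key (24 mm round cap): origin where the key's axis meets the sloping panel face; same axes as the key box. The key's travel axis leans 25 degrees: outward = 0.906 z - 0.423 x of the box. The cap's flat top stands somewhere between 11 and 19 mm above the face along that axis, different for each key.
- yellow_key (a joint): travel of the yellow spring key in m: 0 up, grows as it is pressed, 0.006 fully home
- blue_key (a joint): travel of the blue spring key in m: 0 up, grows as it is pressed, 0.006 fully home
- green_key (a joint): travel of the green spring key in m: 0 up, grows as it is pressed, 0.006 fully home
- red_key (a joint): travel of the red spring key in m: 0 up, grows as it is pressed, 0.006 fully home
- dropper: bystander: small brown dropper bottle standing, 34 mm diameter, 102 mm high, origin at the centre of its underside
- bush: bystander: brass-coloured bush, 40 mm diameter, 26 mm high, origin at the centre of its underside
- bearing: bystander: ball bearing lying flat, 47 mm diameter, 14 mm high, origin at the centre of its underside

How it is judged:
By the outcome, as a careful person would: the job done as asked, in the order asked, and still so for the second after the job is handed in, with the robot touching nothing.
It also fails if it takes over 59 s, if anything falls off the work surface, if the arm or the gripper's body presses on something with over 40 N, if the wrist force passes 120 N, or if a joint passes its speed limit or range.

## Working session

There is one attempt and no reset: what is moved stays moved. The work goes in short steps, Python scripts to look and compute and a tool call to move; the robot and the scene stay as the last step left them, time stands still between calls to the robot, and variables do not carry over. Pictures are saved under pics/ and viewed, about 8 in all and at most 12, crops included, and the job is handed in when it is done.

Besides the shell and the picture viewer there is one more tool, called after "Emit:" as a command line: name --argument value ..., lists and objects as JSON in quotes. jog_arm: Moves the arm, as the interface text tells. Its arguments: {"type":"object","properties":{"motion":{"type":"array"},"claw":{"type":"number"}},"required":["motion"]}

```bash
ls; mkdir -p pics
python3 - <<'E'
from workcell import *
import cv2,numpy as np
s=state();print(s)
a=grab_frame("scene");b=grab_frame("top")
for n,f in(("scene",a),("top",b)):
    cv2.imwrite(f"pics/{n}0.png",f["pixels"]);print(n,np.round(f["camera_matrix"],1).tolist(),np.round(f["R"],3).tolist(),np.round(f["t"],3).tolist())
    np.savez(f"{n}.npz",K=f["camera_matrix"],R=f["R"],t=f["t"])
E
```

```text
pics
{'time': 0.0, 'q': array([ 1.30202274e+00,  2.38758930e-01, -1.42842885e-02,  1.31919854e+00,
       -1.53557696e-05,  1.57081678e+00]), 'joint_vel': array([-0.00151476,  0.0014121 , -0.00029421,  0.00198396,  0.00161411,
        0.00109359]), 'joint_efforts': array([ 7.64683755e-04, -5.38785195e+01,  3.46433544e+01,  1.85769779e-02,
       -4.55811585e-05,  1.17925407e-05]), 'tool_pos': array([0.13930326, 0.50573361, 0.2306774 ]), 'ee_rot': array([ 0.09424002,  0.70079321, -0.09525434,  0.70066704]), 'contact_force': array([-0.79878001, -0.39881786,  0.42545675]), 'torque': array([-0.04835085,  0.03955116,  0.01401281]), 'opening': 0.08514264452534744}
scene [[495.3, 0.0, 328.2], [0.0, 495.3, 197.0], [0.0, 0.0, 1.0]] [[0.812, -0.583, 0.019], [-0.298, -0.442, -0.846], [0.501, 0.681, -0.533]] [-0.495, 0.182, 1.168]
top [[388.5, 0.0, 318.7], [0.0, 388.5, 198.2], [0.0, 0.0, 1.0]] [[0.09, -0.996, 0.005], [-0.974, -0.089, -0.209], [0.209, 0.014, -0.978]] [-0.128, 0.543, 1.065]
```

View pics/scene0.png

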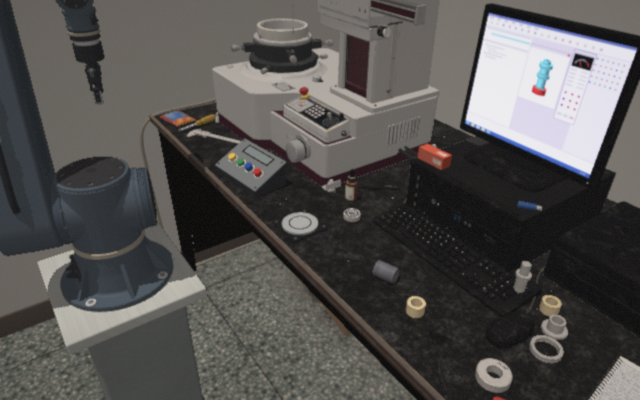

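View pics/top0.png

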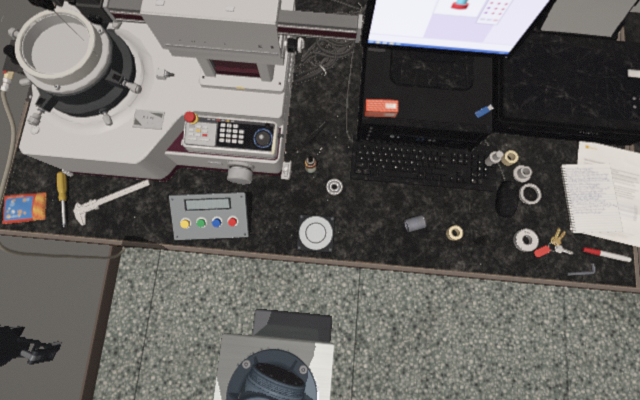

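The scene view shows the sleeve at about (386,271), the plate (300,224), and the keys yellow (232,157), green (240,162), blue (249,167), red (257,173). In the top view the sleeve is at (415,224), the plate (316,233), the keys run from (185,224) to (232,222), the bush is at (455,233), the bearing (334,187) and the dropper (310,163).

```bash
cat > h.py <<'E'
import numpy as np,cv2
from scipy.spatial.transform import Rotation as Ro
def ray(K,R,t,uv):
    d=R.T@np.linalg.inv(K)@np.array([uv[0],uv[1],1.]);return -R.T@t,d/np.linalg.norm(d)
def onz(K,R,t,uv,z):
    c,d=ray(K,R,t,uv);return c+d*(z-c[2])/d[2]
def cross(r1,r2):
    (c1,d1),(c2,d2)=r1,r2
    s=np.linalg.lstsq(np.c_[d1,-d2],c2-c1,rcond=None)[0]
    p,q=c1+s[0]*d1,c2+s[1]*d2;return (p+q)/2,np.linalg.norm(p-q)
def cam(n):
    z=np.load(n+".npz");return z["K"],z["R"],z["t"]
def wrist(s,f):  # K,R,t of wrist camera in world
    T=np.eye(4);T[:3,:3]=Ro.from_quat(s["ee_rot"]).as_matrix();T[:3,3]=s["tool_pos"]
    W=np.linalg.inv(T@f["mount"]);return f["camera_matrix"],W[:3,:3],W[:3,3]
def blob(m,near=None):
    n,l,st,c=cv2.connectedComponentsWithStats(m.astype(np.uint8))
    i=1+(np.argmax(st[1:,4]) if near is None else np.argmin(np.hypot(*(c[1:]-near).T)+1e3*(st[1:,4]<8)))
    return c[i],st[i,4],l==i
def tool(s): return Ro.from_quat(s["ee_rot"])
E
python3 - <<'E'
from h import *
S=cv2.imread("pics/scene0.png");T=cv2.imread("pics/top0.png");cs,ct=cam("scene"),cam("top")
hs=lambda I:cv2.cvtColor(I,cv2.COLOR_BGR2HSV)
hS,hT=hs(S),hs(T)
rng=dict(yellow=(20,35),green=(45,85),blue=(100,125),red=(170,188))
ap=dict(yellow=((232,157),(185,224)),green=((240,162),(201,223)),blue=((249,167),(216,223)),red=((257,173),(232,222)))
P={}
for k,(a,b) in rng.items():
    o=[]
    for H,n in((hS,ap[k][0]),(hT,ap[k][1])):
        h=H[...,0].astype(int); h=np.where(h<5,h+180,h) if k=="red" else h
        m=(h>=a)&(h<=b)&(H[...,1]>110)&(H[...,2]>60)
        y,x=np.indices(m.shape);m&=np.hypot(x-n[0],y-n[1])<10
        o.append(blob(m)[:2])
    P[k],g=cross(ray(*cs,o[0][0]),ray(*ct,o[1][0]));print(k,o,P[k].round(4),g.round(4))
d=P["red"]-P["yellow"];print("row",np.linalg.norm(d),np.degrees(np.arctan2(d[1],d[0])))
print("tri plate",cross(ray(*cs,(300,224)),ray(*ct,(316,233))),"onz",onz(*ct,(316,233),.014))
for n,uv,z in(("sleeve",(415,224),.019),("bush",(455,233),.026),("bearing",(334,187),.014)):print(n,onz(*ct,uv,z).round(3))
print("sleeve tri",cross(ray(*cs,(386,271)),ray(*ct,(415,224))),"dropper",cross(ray(*cs,(351,187)),ray(*ct,(310,163))))
# sleeve mask in top
c=T[205:245,395:437];g=hT[205:245,395:437]
m=(g[...,2]>62)&(g[...,1]>25)
cc,ar,l=blob(m);y,x=np.nonzero(l);print(cc+[395,205],ar,cv2.minAreaRect(np.c_[x,y].astype(np.float32)))
cv2.imwrite("pics/c0.png",np.hstack([cv2.resize(c,None,fx=9,fy=9,interpolation=0),cv2.resize(l.astype(np.uint8)*255,None,fx=9,fy=9,interpolation=0)[...,None].repeat(3,2)]))
E
```

```text
yellow [(array([231.45 , 156.125]), np.int32(40)), (array([184.56862745, 223.45098039]), np.int32(51))] [0.4445 0.2955 0.0559] 0.0004
green [(array([239.95833333, 161.58333333]), np.int32(24)), (array([200.59459459, 222.51351351]), np.int32(37))] [0.4515 0.2511 0.0542] 0.0006
blue [(array([248.1  , 166.175]), np.int32(40)), (array([215.92156863, 222.49019608]), np.int32(51))] [0.4557 0.2066 0.0569] 0.0006
red [(array([257.04347826, 171.7173913 ]), np.int32(46)), (array([231.72, 221.6 ]), np.int32(50))] [0.4623 0.1624 0.0562] 0.0004
row 0.1343741146396711 -82.3929010528851
tri plate (array([ 0.4575229 , -0.07960122,  0.00878945]), np.float64(0.0007444669423403308)) onz [ 0.45655888 -0.07949496  0.014     ]
sleeve [ 0.509 -0.368  0.019]
bush [ 0.492 -0.484  0.026]
bearing [ 0.6   -0.121  0.014]
sleeve tri (array([ 0.50955725, -0.36818693,  0.02234906]), np.float64(0.0025897761154039948)) dropper (array([ 0.66094394, -0.04229413,  0.03867377]), np.float64(0.0014245049001050942))
[425.66666667 218.66666667] 3 ((30.750003814697266, 13.75000286102295), (0.7071067094802856, 1.4142134189605713), 45.0)
```

View pics/c0.png

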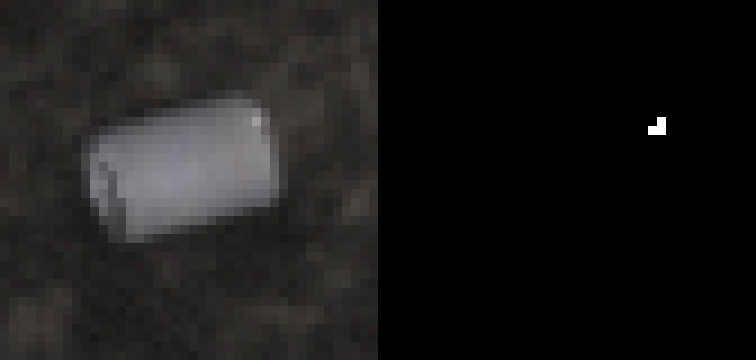

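The crop shows the sleeve axis running from lower left to upper right: the left end face, with its bore, is near crop (105,195) and the right end near (265,145). My mask failed, so I'll plan a close wrist look.

```bash
cat >> h.py <<'E'
def plan(s,p,R,N):
    """constant row (body frame) repeated N times, from state s to pos p, Rotation R"""
    R0=tool(s);w=(R0.inv()*R).as_rotvec()/N
    M=sum(Ro.from_rotvec(k*w).as_matrix() for k in range(N))
    v=np.linalg.solve(M,R0.inv().apply(np.asarray(p)-s["tool_pos"]))
    print("N",N,"row",v.round(4).tolist(),w.round(4).tolist())
    q=s["tool_pos"].copy();r=R0;o=[]
    for k in range(N): q=q+r.apply(v);r=r*Ro.from_rotvec(w);o.append(q.copy())
    print("path",np.array(o)[[N//4,N//2,3*N//4]].round(3).tolist())
def axes(x,y):
    x=np.array(x,float);x/=np.linalg.norm(x);y=np.array(y,float);y-=x*(x@y);y/=np.linalg.norm(y)
    return Ro.from_matrix(np.c_[x,y,np.cross(x,y)])
E
python3 - <<'E'
from workcell import *
from h import *
ct=cam("top");s=state();print(tool(s).as_matrix().round(3))
f=grab_frame("wrist");print(f["mount"].round(3).tolist(),f["camera_matrix"].round(1).tolist())
e=[onz(*ct,(395+u/9-.5,205+v/9-.5),.025) for u,v in((110,190),(268,150))]
d=e[1]-e[0];print(np.linalg.norm(d),np.degrees(np.arctan2(d[1],d[0])))
az=np.arctan2(d[1],d[0]);a=np.array([np.cos(az),np.sin(az),0])
for sg in(1,-1):
    y=sg*np.array([-a[1],a[0],0])
    R=axes([0,0,-1],y);print(sg);plan(s,[.509,-.368,.26],R,20)
E
```

```text
[[-0.     0.266  0.964]
 [-0.001  0.964 -0.266]
 [-1.    -0.001 -0.   ]]
[[0.001, -0.289, 0.957, -0.143], [1.0, -0.0, -0.002, -0.0], [0.001, 0.957, 0.289, -0.075], [0.0, 0.0, 0.0, 1.0]] [[341.3, 0.0, 313.3], [0.0, 341.3, 202.4], [0.0, 0.0, 1.0]]
0.05397472749279501 -70.66707025399727
1
N 20 row [-0.0014, -0.0212, 0.0446] [0.0482, 0.0, 0.0001]
path [[0.338, 0.288, 0.24], [0.45, 0.068, 0.247], [0.506, -0.171, 0.254]]
-1
N 20 row [-0.0014, -0.0544, -0.0208] [-0.1089, -0.0001, 0.0]
path [[0.018, 0.184, 0.24], [0.085, -0.095, 0.247], [0.288, -0.3, 0.254]]
```

Emit:
jog_arm --motion '[-0.0014,-0.0212,0.0446,0.0482,0,0,-0.0014,-0.0212,0.0446,0.0482,0,0,-0.0014,-0.0212,0.0446,0.0482,0,0,-0.0014,-0.0212,0.0446,0.0482,0,0,-0.0014,-0.0212,0.0446,0.0482,0,0,-0.0014,-0.0212,0.0446,0.0482,0,0,-0.0014,-0.0212,0.0446,0.0482,0,0,-0.0014,-0.0212,0.0446,0.0482,0,0,-0.0014,-0.0212,0.0446,0.0482,0,0,-0.0014,-0.0212,0.0446,0.0482,0,0]' --claw 0.0854

```text
time: 1.4
tool_pos: [0.4326, 0.1127, 0.2452]
ee_rot: [0.26, 0.658, -0.26, 0.658]
contact_force: [0.7, 0.9, 0.3]
opening: 0.0853
```

Emit:
jog_arm --motion '[-0.0014,-0.0212,0.0446,0.0482,0,0,-0.0014,-0.0212,0.0446,0.0482,0,0,-0.0014,-0.0212,0.0446,0.0482,0,0,-0.0014,-0.0212,0.0446,0.0482,0,0,-0.0014,-0.0212,0.0446,0.0482,0,0,-0.0014,-0.0212,0.0446,0.0482,0,0,-0.0014,-0.0212,0.0446,0.0482,0,0,-0.0014,-0.0212,0.0446,0.0482,0,0,-0.0014,-0.0212,0.0446,0.0482,0,0,-0.0014,-0.0212,0.0446,0.0482,0,0,0,0,0,0,0,0,0,0,0,0,0,0]'

```text
time: 2.9
tool_pos: [0.5094, -0.3685, 0.2588]
ee_rot: [0.409, 0.577, -0.409, 0.577]
contact_force: [0.6, -0.1, 0.1]
opening: 0.0857
```

Run:
```python
from workcell import *
from h import *
s=state();f=grab_frame("wrist");cv2.imwrite("pics/w1.png",f["pixels"])
print(s["tool_pos"],s["q"].round(3),s["contact_force"],tool(s).as_matrix().round(3))
K,R,t=wrist(s,f);np.savez("w1.npz",K=K,R=R,t=t)
```

```text
[ 0.50938877 -0.36848878  0.25884757] [-0.626  0.418  0.321  1.474  0.     0.607] [ 0.64123956 -0.07120702  0.07909562] [[-0.001  0.944  0.331]
 [ 0.001  0.331 -0.944]
 [-1.    -0.001 -0.001]]
```

View pics/w1.png

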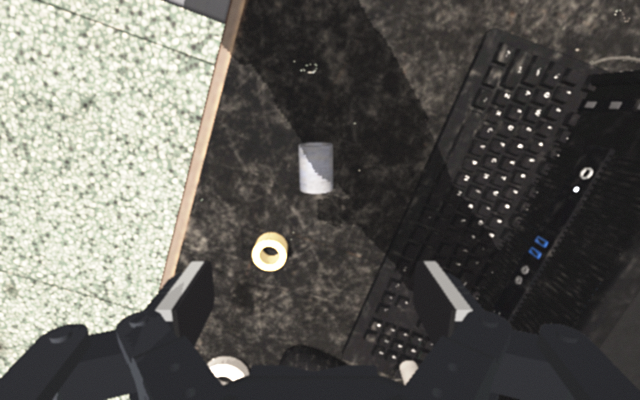

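The wrist view shows the sleeve at columns 299–333 and rows 142–193, with its axis almost vertical in the image, so the jaws are well aligned. The bush is at (270,252), clear of the sleeve.

Run:
```python
from workcell import *
from h import *
w=cam("w1");s=state()
n=onz(*w,(316,141.5),.0);f=onz(*w,(316,193.5),.038)
print("near",n,"far",f,"len",np.linalg.norm((f-n)[:2]))
for r in(148,188):
    l,q=onz(*w,(298.7,r),.021),onz(*w,(333.5,r),.021);print("width",np.linalg.norm(l-q),"mid",(l+q)/2)
l1=[(onz(*w,(298.7,r),.021)+onz(*w,(333.2,r),.021))/2 for r in(148,188)]
d=l1[1]-l1[0];az=np.arctan2(d[1],d[0]);print("az",np.degrees(az))
print("bush",onz(*w,(270,248),.026))
a=(f-n)*[1,1,0];a/=np.linalg.norm(a);mid=(n+f)/2;mid[2]=.019;print("mid",mid,"az",np.degrees(np.arctan2(a[1],a[0])))
th=np.radians(25);x=-np.sin(th)*a-np.cos(th)*np.array([0,0,1]);R=axes(x,[-a[1],a[0],0])
g=mid+8e-3*a;g[2]=.022
tcp=g+.019*x
pre=tcp-.09*x;print("tcp",tcp,"pre",pre)
plan(s,pre,R,8)
np.savez("pick.npz",tcp=tcp,R=R.as_matrix(),a=a,mid=mid)
```

```text
near [ 0.50217142 -0.342532    0.        ] far [ 0.51941189 -0.39216561  0.038     ] len 0.052542638820480624
width 0.0387257108054256 mid [ 0.50371107 -0.34699013  0.021     ]
width 0.040077267354073506 mid [ 0.51899005 -0.3902807   0.021     ]
az -70.56727893119368
bush [ 0.49105247 -0.47736723  0.026     ]
mid [ 0.51079165 -0.3673488   0.019     ] az -70.84509195753365
tcp [ 0.51078189 -0.3673207   0.00478015] pre [ 0.52326227 -0.4032505   0.08634785]
N 8 row [0.0205, 0.0002, 0.0088] [0.0005, 0.0544, 0.0002]
path [[0.518, -0.389, 0.196], [0.521, -0.398, 0.153], [0.523, -0.403, 0.109]]
```

Emit:
jog_arm --motion '[0.0205,0.0002,0.0088,0.0005,0.0544,0,0.0205,0.0002,0.0088,0.0005,0.0544,0,0.0205,0.0002,0.0088,0.0005,0.0544,0,0.0205,0.0002,0.0088,0.0005,0.0544,0,0.0205,0.0002,0.0088,0.0005,0.0544,0,0.0205,0.0002,0.0088,0.0005,0.0544,0,0.0205,0.0002,0.0088,0.0005,0.0544,0,0.0205,0.0002,0.0088,0.0005,0.0544,0,0,0,0,0,0,0,0,0,0,0,0,0]'

```text
time: 4.2
tool_pos: [0.5242, -0.4033, 0.0875]
ee_rot: [0.488, 0.687, -0.312, 0.439]
contact_force: [-0.6, 0.6, 0.5]
opening: 0.0852
```

Run:
```python
from workcell import *
from h import *
s=state();z=np.load("pick.npz");print(s["tool_pos"],s["q"].round(3))
plan(s,z["tcp"],Ro.from_matrix(z["R"]),6)
```

```text
[ 0.52421629 -0.40327212  0.08747657] [-0.747  0.863  0.615  1.711  0.198  0.45 ]
N 6 row [0.0152, -0.0001, 0.0] [0.0001, 0.0005, 0.0001]
path [[0.52, -0.391, 0.06], [0.515, -0.379, 0.032], [0.513, -0.373, 0.019]]
```

Emit:
jog_arm --motion '[0.0152,0,0,0,0,0,0.0152,0,0,0,0,0,0.0152,0,0,0,0,0,0.0152,0,0,0,0,0,0.0152,0,0,0,0,0,0.0152,0,0,0,0,0,0,0,0,0,0,0,0,0,0,0,0,0]'

```text
time: 5.2
tool_pos: [0.5117, -0.368, 0.0054]
ee_rot: [0.488, 0.686, -0.312, 0.439]
contact_force: [-0.8, 0.7, 0.2]
opening: 0.0856
```

Emit:
jog_arm --motion '[0,0,0,0,0,0,0,0,0,0,0,0,0,0,0,0,0,0,0,0,0,0,0,0,0,0,0,0,0,0,0,0,0,0,0,0,0,0,0,0,0,0,0,0,0,0,0,0]' --claw 0.02

```text
time: 6.2
tool_pos: [0.5111, -0.3679, 0.004]
ee_rot: [0.489, 0.687, -0.312, 0.438]
contact_force: [-0.2, -2.5, 4.7]
opening: 0.0363
```

Run:
```python
from workcell import *
from h import *
s=state();z=np.load("pick.npz");print(s["tool_pos"],z["tcp"],s["contact_force"],s["opening"])
# lift: along world z 0.12
print("up in tool",tool(s).inv().apply([0,0,.12]).round(4))
```

```text
[ 0.51109296 -0.3678981   0.00403185] [ 0.51078189 -0.3673207   0.00478015] [-0.24538229 -2.5149952   4.68211107] 0.03625323233341127
up in tool [-1.089e-01 -1.000e-04 -5.050e-02]
```

Emit:
jog_arm --motion '[-0.0136,0,-0.0063,0,0,0,-0.0136,0,-0.0063,0,0,0,-0.0136,0,-0.0063,0,0,0,-0.0136,0,-0.0063,0,0,0,-0.0136,0,-0.0063,0,0,0,-0.0136,0,-0.0063,0,0,0,-0.0136,0,-0.0063,0,0,0,-0.0136,0,-0.0063,0,0,0,0,0,0,0,0,0]'

```text
time: 7.32
tool_pos: [0.5115, -0.3681, 0.1249]
ee_rot: [0.488, 0.687, -0.312, 0.439]
contact_force: [0.4, 0.2, -1.2]
opening: 0.0363
```

Run:
```python
from workcell import *
from h import *
s=state();f=grab_frame("wrist");cv2.imwrite("pics/w2.png",f["pixels"]);g=grab_frame("scene");cv2.imwrite("pics/s2.png",g["pixels"])
K,R,t=wrist(s,f);np.savez("w2.npz",K=K,R=R,t=t,p=s["tool_pos"],q=s["ee_rot"]);print(s["opening"],s["tool_pos"],s["q"].round(2))
crop=cv2.resize(g["pixels"][190:330,330:470],None,fx=3,fy=3)
cv2.imwrite("pics/v2.png",np.hstack([crop[:400],f["pixels"][:,130:510]]))
```

```text
0.03626385937841891 [ 0.51154358 -0.36806391  0.12486942] [-0.72  0.78  0.53  1.71  0.21  0.47]
```

View pics/v2.png

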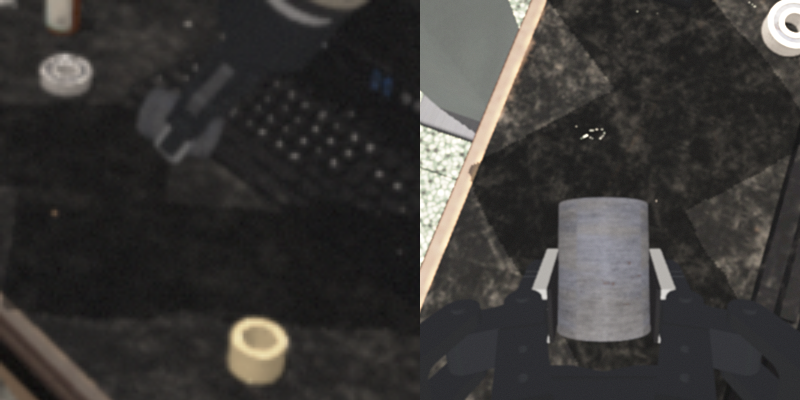

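The sleeve is held squarely between the pads in the wrist view (full-image columns 268–360, rows 197–342) and is clear of the desk. Next I'll check its pose in the hand against prediction and fit the plate disc.

Run:
```python
from workcell import *
from h import *
z=np.load("pick.npz");w=np.load("w2.npz");s=state();R=tool(s);ct,cs=cam("top"),cam("scene")
p0=np.array([.5111,-.3679,.0040]);a=z["a"]
off=z["mid"]-p0  # world, same orientation now
K,Rc,t=cam("w2")
def proj(X): c=Rc@X+t;return (K@c/c[2])[:2].round(1)
m=w["p"]+off
for n,dz in(("near",-1),("far",1)):
    for hgt in(-.019,0,.019): print(n,hgt,proj(m+dz*.026*a+np.array([0,0,hgt])))
print("mid in tool",R.inv().apply(off),"a in tool",R.inv().apply(a))
for n,c,(u,v) in(("top",ct,(316,233)),("scene",cs,(300,224))):
    I=cv2.imread(f"pics/{n}0.png");b=I.min(2)>105;b[:v-22]=0;b[v+22:]=0;b[:,:u-25]=0;b[:,u+25:]=0
    _,ar,l=blob(b);k=cv2.findContours(l.astype(np.uint8),0,2)[0];k=max(k,key=len);e=cv2.fitEllipse(cv2.convexHull(k));print(n,ar,e,onz(*c,e[0],.0135))
```

```text
near -0.019 [315.3 210.2]
near 0 [315.6 205.1]
near 0.019 [315.9 198.5]
far -0.019 [315.5 321.3]
far 0 [315.8 330.9]
far 0.019 [316.2 343.4]
mid in tool [-0.01334004 -0.00012491 -0.0068867 ] a in tool [-4.21523538e-01  1.53483350e-04  9.06817448e-01]
top 907 ((315.4618225097656, 232.5067901611328), (33.60353469848633, 33.8563346862793), 41.876243591308594) [ 0.4579296  -0.07777369  0.0135    ]
scene 615 ((299.5476379394531, 222.70750427246094), (21.533138275146484, 35.99055099487305), 87.96171569824219) [ 0.45657582 -0.07960339  0.0135    ]
```

Run:
```python
from workcell import *
from h import *
s=state();mt=np.array([-.0133,-.0001,-.0069]);th=np.radians(24.93);az=np.radians(-10)
hh=np.array([np.cos(az),np.sin(az),0]);Z=np.array([0,0,1.])
R=axes(np.cos(th)*hh-np.sin(th)*Z,np.cross(Z,hh))
tcp=np.array([.4573,-.0787,.040])-R.apply(mt);np.savez("place.npz",tcp=tcp,R=R.as_matrix())
print(tcp);plan(s,tcp+[0,0,.07],R,12)
```

```text
[ 0.47205912 -0.08120089  0.04065099]
N 12 row [-0.0025, 0.015, -0.0217] [-0.0915, -0.1174, 0.0335]
path [[0.528, -0.271, 0.159], [0.515, -0.193, 0.163], [0.491, -0.121, 0.14]]
```

Emit:
jog_arm --motion '[-0.0025,0.015,-0.0217,-0.0915,-0.1174,0.0335,-0.0025,0.015,-0.0217,-0.0915,-0.1174,0.0335,-0.0025,0.015,-0.0217,-0.0915,-0.1174,0.0335,-0.0025,0.015,-0.0217,-0.0915,-0.1174,0.0335,-0.0025,0.015,-0.0217,-0.0915,-0.1174,0.0335,-0.0025,0.015,-0.0217,-0.0915,-0.1174,0.0335,-0.0025,0.015,-0.0217,-0.0915,-0.1174,0.0335,-0.0025,0.015,-0.0217,-0.0915,-0.1174,0.0335,-0.0025,0.015,-0.0217,-0.0915,-0.1174,0.0335,-0.0025,0.015,-0.0217,-0.0915,-0.1174,0.0335,-0.0025,0.015,-0.0217,-0.0915,-0.1174,0.0335,-0.0025,0.015,-0.0217,-0.0915,-0.1174,0.0335]'

```text
time: 8.93
tool_pos: [0.5286, -0.0914, 0.2005]
ee_rot: [0.024, 0.277, -0.082, 0.957]
contact_force: [0.4, 0.4, -0.7]
opening: 0.0364
```

Emit:
jog_arm --motion '[0,0,0,0,0,0]'

```text
time: 9.05
tool_pos: [0.5286, -0.0917, 0.2005]
ee_rot: [0.026, 0.277, -0.083, 0.957]
contact_force: [-0.5, -0.7, -2.0]
opening: 0.0364
```

Run:
```python
from workcell import *
from h import *
s=state();z=np.load("place.npz");print(s["tool_pos"],s["q"].round(2),s["opening"])
R=Ro.from_matrix(z["R"])
plan(s,z["tcp"]+[0,0,.015],R,6)
g=grab_frame("scene");cv2.imwrite("pics/s3.png",cv2.resize(g["pixels"][130:290,200:420],None,fx=3,fy=3))
```

```text
[ 0.52863351 -0.09174739  0.20050653] [-0.17 -0.12 -1.14 -0.46 -0.    0.  ] 0.03635281992539988
N 6 row [0.0034, 0.0001, -0.0258] [-0.0004, -0.0215, -0.0003]
path [[0.508, -0.088, 0.153], [0.489, -0.084, 0.105], [0.48, -0.083, 0.08]]
```

View pics/s3.png

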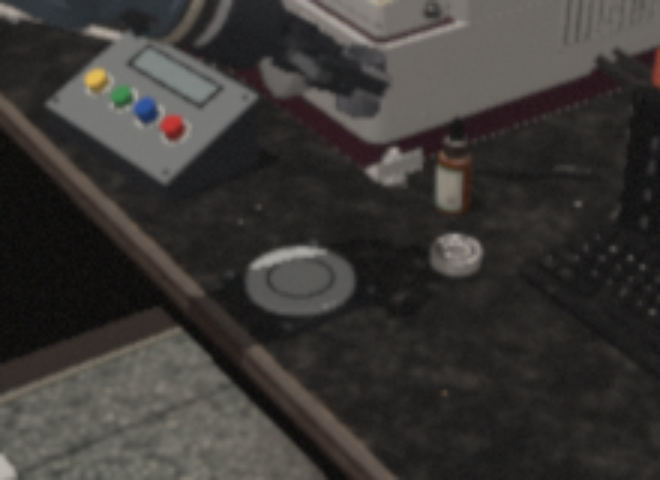

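The picture shows the plate and its ring empty at crop (300,280), with the sleeve and arm held back. Joint 3 is at its limit, so this radial pose is out of reach. I'll fit a small kinematic model to the logged poses and choose a reachable placing direction.

```bash
cat > kin.py <<'E'
from h import *
from scipy.optimize import least_squares
D=[([1.302,.2388,-.0143,1.3192,0,1.5708],[.1393,.5057,.2307],[.0942,.7008,-.0953,.7007]),
([-.626,.418,.321,1.474,0,.607],[.5094,-.3685,.2588],[.409,.577,-.409,.577]),
([-.747,.863,.615,1.711,.198,.45],[.5242,-.4033,.0875],[.488,.687,-.312,.439]),
([-.72,.78,.53,1.71,.21,.47],[.5115,-.3681,.1249],[.488,.687,-.312,.439]),
([-.17,-.12,-1.14,-.46,0,0],[.5286,-.0917,.2005],[.026,.277,-.083,.957])]
def fk(q,g,s5=1,s6=-1):
    H,A,B,C1,C2,E=g
    r1=Ro.from_euler('z',q[0]);P=lambda a:r1*Ro.from_euler('y',a)
    p=np.array([0,0,H])+P(q[1]).apply([0,0,A])+P(q[1]-q[2]).apply([B,0,E])
    r=P(q[1]-q[2]+q[3]);p=p+r.apply([C1,0,0]);r=r*Ro.from_euler('z',s5*q[4]);p=p+r.apply([C2,0,0])
    return p,r*Ro.from_euler('x',s6*q[5])
LO=np.array([-2.66,-1.03,-1.14,-1.82,-1.45,-3.14]);HI=np.array([2.66,1.9,1.46,2.27,1.34,3.14])
def fit(s5,s6):
    f=lambda g:np.concatenate([np.r_[(fk(q,g,s5,s6)[0]-p)*10,(fk(q,g,s5,s6)[1].inv()*Ro.from_quat(o)).as_rotvec()] for q,p,o in D])
    return least_squares(f,[.2,.3,.3,.1,.2,0])
def ik(p,R,g,s5,s6,q0):
    def f(q):
        a,b=fk(q,g,s5,s6);return np.r_[(a-p)*10,(b.inv()*R).as_rotvec()]
    r=least_squares(f,np.clip(q0,LO+.01,HI-.01),bounds=(LO,HI));return r.x,np.abs(r.fun).max()
E
python3 - <<'E'
from kin import *
b=min(((fit(a,c),a,c) for a in(1,-1) for c in(1,-1)),key=lambda x:x[0].cost)
g=b[0].x;print(g.round(3),b[0].cost,b[1:],np.abs(b[0].fun).max());np.savez("kin.npz",g=g,s=b[1:])
mt=np.array([-.0133,-.0001,-.0069]);th=np.radians(24.93);Z=np.array([0,0,1.])
for az in range(-120,121,15):
    h=np.array([np.cos(np.radians(az)),np.sin(np.radians(az)),0])
    R=axes(np.cos(th)*h-np.sin(th)*Z,np.cross(Z,h))
    for up in(0,.06):
        T=np.array([.4573,-.0787,.040+up])-R.apply(mt)
        best=min((ik(T,R,g,*b[1:],q0) for q0 in([-.2,.1,-.8,0,0,0],[-.5,.3,-.5,.3,.8,0],[.3,.3,-.5,.3,-.8,0])),key=lambda x:x[1])
        print(az,up,best[0].round(2),best[1].round(3))
E
```

```text
[0.194 0.57  0.397 0.144 0.298 0.026] 0.0006967029581851264 (1, 1) 0.020505353535217735
-120 0 [ 0.24  0.92  0.02  1.66 -0.72  2.73] 0.0
-120 0.06 [ 0.24  0.84  0.05  1.75 -0.72  2.73] 0.0
-105 0 [ 0.31  0.83 -0.16  1.44 -0.87  2.56] 0.0
-105 0.06 [ 0.31  0.75 -0.14  1.55 -0.87  2.56] 0.0
-90 0 [ 0.37  0.72 -0.38  1.13 -1.01  2.31] 0.0
-90 0.06 [ 0.37  0.63 -0.35  1.25 -1.01  2.31] 0.0
-75 0 [ 0.41  0.58 -0.65  0.63 -1.11  1.9 ] 0.0
-75 0.06 [ 0.41  0.47 -0.61  0.79 -1.11  1.9 ] 0.0
-60 0 [ 0.41  0.48 -1.   -0.15 -1.12  1.3 ] 0.0
-60 0.06 [ 0.41  0.32 -0.94  0.07 -1.12  1.3 ] 0.0
-45 0 [ 0.38  0.46 -1.14 -0.5  -1.02  0.97] 0.12
-45 0.06 [ 0.37  0.26 -1.14 -0.4  -0.99  0.88] 0.07
-30 0 [ 0.31  0.34 -1.14 -0.44 -0.84  0.74] 0.252
-30 0.06 [ 0.27  0.12 -1.14 -0.35 -0.76  0.62] 0.186
-15 0 [ 0.03  0.14 -1.14 -0.36 -0.32  0.26] 0.427
-15 0.06 [-0.01 -0.04 -1.14 -0.29 -0.25  0.19] 0.348
0 0 [-0.5   0.2  -1.14 -0.38  0.54 -0.45] 0.359
0 0.06 [-0.44  0.   -1.14 -0.3   0.44 -0.35] 0.308
15 0 [-0.68  0.38 -1.14 -0.46  0.91 -0.82] 0.225
15 0.06 [-0.65  0.17 -1.14 -0.36  0.85 -0.71] 0.155
30 0 [-0.73  0.48 -1.14 -0.51  1.06 -1.02] 0.064
30 0.06 [-0.72  0.29 -1.14 -0.41  1.04 -0.93] 0.021
45 0 [-0.75  0.49 -0.89  0.12  1.13 -1.49] 0.0
45 0.06 [-0.75  0.35 -0.84  0.31  1.13 -1.49] 0.0
60 0 [-0.74  0.63 -0.56  0.81  1.09 -2.05] 0.0
60 0.06 [-0.74  0.52 -0.52  0.95  1.09 -2.05] 0.0
75 0 [-0.69  0.76 -0.31  1.24  0.97 -2.4 ] 0.0
75 0.06 [-0.69  0.67 -0.28  1.35  0.97 -2.4 ] 0.0
90 0 [-0.63  0.86 -0.1   1.51  0.82 -2.62] 0.0
90 0.06 [-0.63  0.78 -0.08  1.61  0.82 -2.62] 0.0
105 0 [-0.56  0.94  0.08  1.71  0.67 -2.77] 0.0
105 0.06 [-0.56  0.87  0.1   1.8   0.67 -2.77] 0.0
120 0 [-0.47  1.01  0.23  1.86  0.51 -2.88] 0.0
120 0.06 [-0.47  0.94  0.25  1.95  0.51 -2.88] 0.0
```

The fitted model matches to about 2 mm. A radial placing is out of reach. With the tool azimuth at +75° the pose is comfortably reachable, and the body sits over free desk.

```bash
cat >> kin.py <<'E'
z_=np.load("kin.npz") if __import__("os").path.exists("kin.npz") else None
def jpath(s,T,R,q0,N,lag=None):
    """rows following a straight joint path to pose T,R"""
    g=z_["g"];ss=z_["s"];q1,e=ik(T,R,g,*ss,q0);qs=np.array(s["q"]);print("ik",q1.round(2),e.round(4))
    p,r=np.array(s["tool_pos"]),tool(s);rows=[];o=[]
    pc,rc=fk(qs,g,*ss);cp=p-pc;cr=rc.inv()*r
    for k in range(1,N+1):
        f=k/N;a,b=fk(qs+f*(q1-qs),g,*ss);a=a+cp*(1-f);b=b*Ro.from_rotvec(cr.as_rotvec()*(1-f))
        if k==N:a,b=T,R
        row=np.r_[r.inv().apply(a-p),(r.inv()*b).as_rotvec()].round(4);rows.append(row)
        p=p+r.apply(row[:3]);r=r*Ro.from_rotvec(row[3:]);o.append(p.copy())
    rows=np.array(rows);print("max",np.linalg.norm(rows[:,:3],axis=1).max(),np.linalg.norm(rows[:,3:],axis=1).max())
    print("tcp",np.array(o)[::3].round(3).tolist())
    for i in range(0,N,12):print(", ".join(f"{v:g}" for v in rows[i:i+12].ravel()),"\n")
E
python3 - <<'E'
from workcell import *
from kin import *
s=state();mt=np.array([-.0133,-.0001,-.0069]);th=np.radians(24.93);az=np.radians(75);Z=np.array([0,0,1.])
h=np.array([np.cos(az),np.sin(az),0]);R=axes(np.cos(th)*h-np.sin(th)*Z,np.cross(Z,h))
tcp=np.array([.4573,-.0787,.040])-R.apply(mt);np.savez("place.npz",tcp=tcp,R=R.as_matrix());print(tcp)
jpath(s,tcp+[0,0,.1],R,[-.69,.67,-.28,1.35,.97,-2.4],22)
E
```

```text
[ 0.46107772 -0.064215    0.04065099]
ik [-0.69  0.62 -0.25  1.44  0.97 -2.4 ] 0.0
max 0.025053941805632102 0.12510847293448993
tcp [[0.529, -0.092, 0.174], [0.521, -0.088, 0.109], [0.499, -0.08, 0.063], [0.474, -0.067, 0.039], [0.452, -0.054, 0.039], [0.441, -0.045, 0.06], [0.444, -0.046, 0.096], [0.461, -0.064, 0.141]]
0.0144, 0.0003, -0.0205, -0.0941, 0.0774, 0.0284, 0.0134, 0.0019, -0.0195, -0.0892, 0.0728, 0.0376, 0.0122, 0.0033, -0.0181, -0.0844, 0.0669, 0.0463, 0.0109, 0.0047, -0.0168, -0.0798, 0.0597, 0.054, 0.0096, 0.0058, -0.0152, -0.0753, 0.0513, 0.0608, 0.0082, 0.0069, -0.0136, -0.0711, 0.042, 0.0662, 0.0068, 0.0077, -0.0118, -0.067, 0.0319, 0.0703, 0.0054, 0.0083, -0.0099, -0.0632, 0.0214, 0.073, 0.0039, 0.0087, -0.0079, -0.0597, 0.0104, 0.074, 0.0025, 0.0089, -0.0058, -0.0563, -0.0005, 0.0735, 0.0009, 0.0088, -0.0038, -0.0532, -0.0113, 0.0715, -0.0005, 0.0084, -0.0017, -0.0504, -0.0216, 0.0678 

-0.0019, 0.0078, 0.0003, -0.0479, -0.0313, 0.0629, -0.0034, 0.007, 0.0023, -0.0455, -0.04, 0.0565, -0.0047, 0.0057, 0.0041, -0.0435, -0.0478, 0.049, -0.0061, 0.0043, 0.0059, -0.0416, -0.0544, 0.0406, -0.0074, 0.0026, 0.0074, -0.0399, -0.0597, 0.0313, -0.0085, 0.0007, 0.0086, -0.0386, -0.0635, 0.0216, -0.0098, -0.0014, 0.0097, -0.0373, -0.0659, 0.0114, -0.0108, -0.0037, 0.0105, -0.0362, -0.0668, 0.0011, -0.0119, -0.0061, 0.0108, -0.0354, -0.0662, -0.0091, -0.0127, -0.0087, 0.011, -0.0346, -0.0643, -0.019
```

```bash
sed -i 's/def jpath(s,T,R,q0,N,lag=None)/def jpath(s,T,R,q0,N,bump=0)/; s/fk(qs+f\*(q1-qs),g,\*ss)/fk(qs+f*(q1-qs)+np.array([0,bump*np.sin(np.pi*f),0,0,0,0]),g,*ss)/' kin.py
python3 - <<'E'
from workcell import *
from kin import *
s=state();z=np.load("place.npz")
jpath(s,z["tcp"]+[0,0,.1],Ro.from_matrix(z["R"]),[-.69,.67,-.28,1.35,.97,-2.4],22,-.27)
E
```

```text
ik [-0.69  0.62 -0.25  1.44  0.97 -2.4 ] 0.0
max 0.009394147114027968 0.10634190143118563
tcp [[0.53, -0.092, 0.195], [0.527, -0.09, 0.186], [0.515, -0.086, 0.178], [0.497, -0.077, 0.166], [0.475, -0.066, 0.153], [0.457, -0.055, 0.143], [0.45, -0.051, 0.14], [0.461, -0.064, 0.141]]
0.0037, 0.0004, -0.0029, -0.0954, 0.039, 0.0262, 0.0023, 0.0006, -0.0027, -0.0927, 0.036, 0.0309, 0.0011, 0.0008, -0.0026, -0.0901, 0.0328, 0.0354, 0.0001, 0.0014, -0.003, -0.0871, 0.0297, 0.0399, -0.0006, 0.0021, -0.0034, -0.0839, 0.0264, 0.0443, -0.0011, 0.003, -0.0039, -0.0803, 0.0226, 0.0488, -0.0011, 0.0042, -0.0043, -0.0763, 0.0184, 0.0533, -0.001, 0.0053, -0.0046, -0.0719, 0.0135, 0.0576, -0.0007, 0.0065, -0.0045, -0.067, 0.0077, 0.0616, -0.0002, 0.0075, -0.0044, -0.0618, 0.0011, 0.065, 0.0004, 0.0083, -0.004, -0.0562, -0.0064, 0.0674, 0.001, 0.0087, -0.0034, -0.0504, -0.0147, 0.0689 

0.0015, 0.0088, -0.0027, -0.0443, -0.0237, 0.0688, 0.0019, 0.0083, -0.0021, -0.0383, -0.033, 0.0673, 0.0021, 0.0075, -0.0014, -0.0324, -0.0424, 0.0638, 0.002, 0.0062, -0.0008, -0.0266, -0.0514, 0.0586, 0.0016, 0.0046, -0.0006, -0.0212, -0.0598, 0.0516, 0.001, 0.0025, -0.0004, -0.0162, -0.0671, 0.0429, -0, 0.0004, -0.0005, -0.0119, -0.073, 0.0328, -0.0013, -0.0021, -0.0009, -0.0083, -0.0772, 0.0216, -0.0028, -0.0045, -0.0014, -0.0053, -0.0794, 0.0095, -0.0046, -0.0071, -0.0022, -0.0033, -0.0795, -0.0028
```

Emit:
jog_arm --motion '[0.0037,0.0004,-0.0029,-0.0954,0.039,0.0262,0.0023,0.0006,-0.0027,-0.0927,0.036,0.0309,0.0011,0.0008,-0.0026,-0.0901,0.0328,0.0354,0.0001,0.0014,-0.003,-0.0871,0.0297,0.0399,-0.0006,0.0021,-0.0034,-0.0839,0.0264,0.0443,-0.0011,0.003,-0.0039,-0.0803,0.0226,0.0488,-0.0011,0.0042,-0.0043,-0.0763,0.0184,0.0533,-0.001,0.0053,-0.0046,-0.0719,0.0135,0.0576,-0.0007,0.0065,-0.0045,-0.067,0.0077,0.0616,-0.0002,0.0075,-0.0044,-0.0618,0.0011,0.065,0.0004,0.0083,-0.004,-0.0562,-0.0064,0.0674,0.001,0.0087,-0.0034,-0.0504,-0.0147,0.0689]'

```text
time: 10.6
tool_pos: [0.4815, -0.0701, 0.1573]
ee_rot: [-0.274, 0.392, 0.336, 0.811]
contact_force: [0.5, -0.0, -1.2]
opening: 0.0363
```

Emit:
jog_arm --motion '[0.0015,0.0088,-0.0027,-0.0443,-0.0237,0.0688,0.0019,0.0083,-0.0021,-0.0383,-0.033,0.0673,0.0021,0.0075,-0.0014,-0.0324,-0.0424,0.0638,0.002,0.0062,-0.0008,-0.0266,-0.0514,0.0586,0.0016,0.0046,-0.0006,-0.0212,-0.0598,0.0516,0.001,0.0025,-0.0004,-0.0162,-0.0671,0.0429,0,0.0004,-0.0005,-0.0119,-0.073,0.0328,-0.0013,-0.0021,-0.0009,-0.0083,-0.0772,0.0216,-0.0028,-0.0045,-0.0014,-0.0053,-0.0794,0.0095,-0.0046,-0.0071,-0.0022,-0.0033,-0.0795,-0.0028,0,0,0,0,0,0]'

```text
time: 11.98
tool_pos: [0.4614, -0.0655, 0.1396]
ee_rot: [-0.13, 0.172, 0.594, 0.775]
contact_force: [0.2, -0.4, -1.4]
opening: 0.0363
```

Run:
```python
from workcell import *
from h import *
s=state();z=np.load("place.npz");print(s["tool_pos"],s["q"].round(2),s["opening"],s["contact_force"].round(1))
R=Ro.from_matrix(z["R"]);print("err",(tool(s).inv()*R).as_rotvec().round(3))
plan(s,z["tcp"]+[0,0,.01],R,8)
```

```text
[ 0.46142136 -0.06548026  0.13961769] [-0.71  0.63 -0.25  1.44  0.96 -2.42] 0.036255096013762096 [ 0.2 -0.4 -1.4]
err [-0.005  0.     0.   ]
N 8 row [0.0048, 0.0001, -0.01] [-0.0006, 0.0001, 0.0]
path [[0.461, -0.065, 0.106], [0.461, -0.065, 0.084], [0.461, -0.064, 0.062]]
```

Emit:
jog_arm --motion '[0.0048,0.0001,-0.01,-0.0006,0,0,0.0048,0.0001,-0.01,-0.0006,0,0,0.0048,0.0001,-0.01,-0.0006,0,0,0.0048,0.0001,-0.01,-0.0006,0,0,0.0048,0.0001,-0.01,-0.0006,0,0,0.0048,0.0001,-0.01,-0.0006,0,0,0.0048,0.0001,-0.01,-0.0006,0,0,0.0048,0.0001,-0.01,-0.0006,0,0,0,0,0,0,0,0]'

```text
time: 13.1
tool_pos: [0.4615, -0.0633, 0.052]
ee_rot: [-0.134, 0.17, 0.595, 0.774]
contact_force: [1.1, -0.4, -0.7]
opening: 0.0365
```

Run:
```python
from workcell import *
from h import *
s=state();z=np.load("place.npz");print(s["tool_pos"],s["q"].round(2),s["contact_force"].round(1))
plan(s,z["tcp"]+[0,0,.002],Ro.from_matrix(z["R"]),4)
a=grab_frame("scene")["pixels"][160:270,240:380];b=grab_frame("top")["pixels"][190:270,270:372]
cv2.imwrite("pics/s4.png",np.hstack([cv2.resize(a,(420,330)),cv2.resize(b,(380,330))]))
```

```text
[ 0.46153115 -0.06330913  0.05201147] [-0.71  0.75 -0.31  1.26  0.96 -2.42] [ 1.1 -0.4 -0.7]
N 4 row [0.0008, 0.0001, -0.0022] [0.0015, -0.0001, -0.0]
path [[0.461, -0.064, 0.047], [0.461, -0.064, 0.045], [0.461, -0.064, 0.043]]
```

View pics/s4.png

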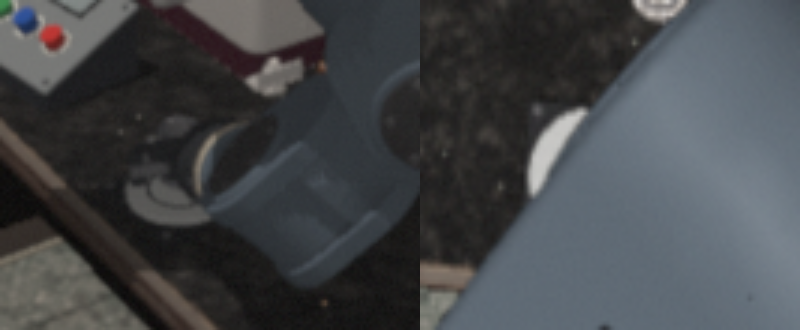

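The arm hides the sleeve in both views, and only the disc edges are visible around it. The gripper is over the plate and everything else is clear. I'll lower by feel.

Emit:
jog_arm --motion '[0.0008,0.0001,-0.0022,0.0015,0,0,0.0008,0.0001,-0.0022,0.0015,0,0,0.0008,0.0001,-0.0022,0.0015,0,0,0.0008,0.0001,-0.0022,0.0015,0,0,0,0,0,0,0,0]'

```text
time: 13.82
tool_pos: [0.4612, -0.0642, 0.0432]
ee_rot: [-0.132, 0.171, 0.594, 0.775]
contact_force: [-0.2, 0.1, -0.1]
opening: 0.0363
```

Emit:
jog_arm --motion '[0.0004,0,-0.0009,0,0,0,0,0,0,0,0,0]'

```text
time: 14.08
tool_pos: [0.4612, -0.0642, 0.0424]
ee_rot: [-0.132, 0.171, 0.594, 0.775]
contact_force: [0.0, 1.0, -0.9]
opening: 0.0362
```

Emit:
jog_arm --motion '[0.0004,0,-0.0009,0,0,0,0,0,0,0,0,0]'

```text
time: 14.32
tool_pos: [0.4612, -0.0642, 0.0414]
ee_rot: [-0.132, 0.171, 0.594, 0.775]
contact_force: [-0.4, -0.3, -1.7]
opening: 0.0366
```

Emit:
jog_arm --motion '[0.0004,0,-0.0009,0,0,0,0,0,0,0,0,0]'

```text
time: 14.58
tool_pos: [0.4613, -0.0643, 0.0409]
ee_rot: [-0.132, 0.171, 0.594, 0.775]
contact_force: [-1.3, -2.2, 4.2]
opening: 0.0367
```

Emit:
jog_arm --motion '[0.0003,0,-0.0006,0,0,0,0,0,0,0,0,0]'

```text
time: 14.82
tool_pos: [0.4613, -0.0642, 0.0409]
ee_rot: [-0.132, 0.171, 0.594, 0.775]
contact_force: [-2.2, -4.4, 11.4]
opening: 0.0368
```

Emit:
jog_arm --motion '[-0.0002,0,0.0004,0,0,0,0,0,0,0,0,0,0,0,0,0,0,0]' --claw 0.045

```text
time: 15.2
tool_pos: [0.4612, -0.0642, 0.0401]
ee_rot: [-0.132, 0.171, 0.594, 0.775]
contact_force: [-0.3, 0.2, 0.9]
opening: 0.045
```

Emit:
jog_arm --motion '[0,0,0,0,0,0,0,0,0,0,0,0,0,0,0,0,0,0,0,0,0,0,0,0]' --claw 0.075

```text
time: 15.7
tool_pos: [0.4612, -0.0643, 0.0402]
ee_rot: [-0.132, 0.171, 0.594, 0.775]
contact_force: [-0.1, -1.1, 0.4]
opening: 0.0749
```

Run:
```python
from workcell import *
from h import *
s=state();f=grab_frame("wrist");cv2.imwrite("pics/w5.png",f["pixels"]);K,R,t=wrist(s,f)
for X in([.4573,-.0787,.014],[.4573,-.0787,.066]):
    c=R@np.array(X)+t;print((K@c/c[2])[:2].round(1),c[2])
print(s["contact_force"],s["opening"])
```

```text
[310.9 204.2] 0.14685257262633367
[310.6 330.3] 0.13932306687767076
[-0.10235993 -1.08609368  0.43612621] 0.07493313269662459
```

View pics/w5.png

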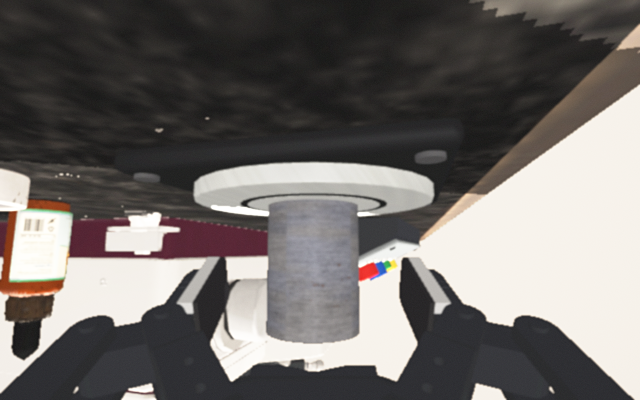

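The upside-down wrist view shows the sleeve standing upright at columns 268–358, centred on the disc at columns 194–434. The ring is visible round its foot, and the pads are clear at columns 215 and 410. I'll retract straight back and then up.

Emit:
jog_arm --motion '[-0.015,0,0,0,0,0,-0.025,0,0,0,0,0,-0.03,0,0,0,0,0,-0.03,0,0,0,0,0,-0.03,0,0,0,0,0,-0.025,0,0.02,0,0,0,-0.02,0,0.035,0,0,0,-0.015,0,0.035,0,0,0,0,0,0.035,0,0,0,0,0,0,0,0,0]'

```text
time: 17.0
tool_pos: [0.4304, -0.1792, 0.2356]
ee_rot: [-0.134, 0.171, 0.594, 0.774]
contact_force: [-0.2, -0.2, -0.8]
opening: 0.0747
```

Run:
```python
from workcell import *
from kin import *
s=state();print(s["tool_pos"],s["q"].round(2))
P={"y":[.4445,.2955,.0559],"g":[.4515,.2511,.0542],"b":[.4557,.2066,.0569],"r":[.4623,.1624,.0562]}
yaw=np.radians(7.6);bx=np.array([np.cos(yaw),np.sin(yaw),0]);by=np.array([-bx[1],bx[0],0]);n=.906*np.array([0,0,1])-.423*bx
c=np.mean(list(P.values()),0)
for sg,al in((by,"y"),(-by,"-y"),(np.cross(n,by),"z"),(-np.cross(n,by),"-z")):
    R=axes(-n,sg);q,e=ik(c+n*.1,R,z_["g"],*z_["s"],[.4,.3,-.2,1.,0,0]);print(al,q.round(2),e.round(3))
```

```text
[ 0.43036746 -0.17919986  0.23557126] [-0.9   0.64  0.04  1.87  0.82 -2.62]
y [ 0.62 -0.07 -0.7   0.55 -0.2   0.45] 0.0
-y [ 0.62 -0.07 -0.7   0.55 -0.2  -2.69] 0.0
z [ 0.62 -0.07 -0.7   0.55 -0.2  -1.12] 0.0
-z [ 0.62 -0.07 -0.7   0.55 -0.2   2.02] 0.0
```

Run:
```python
from workcell import *
from kin import *
s=state();yaw=np.radians(7.6);bx=np.array([np.cos(yaw),np.sin(yaw),0]);by=np.array([-bx[1],bx[0],0]);n=.906*np.array([0,0,1])-.423*bx
R=axes(-n,-by);c=np.array([.4535,.229,.056]);np.savez("key.npz",R=R.as_matrix(),n=n,bx=bx,by=by)
jpath(s,c+.12*n,R,[.62,-.07,-.7,.55,-.2,-2.69],20,-.12)
```

```text
ik [ 0.64 -0.1  -0.67  0.61 -0.21 -2.68] 0.0
max 0.0340364510488388 0.1479797621298264
tcp [[0.428, -0.146, 0.231], [0.414, -0.065, 0.214], [0.404, -0.007, 0.196], [0.403, 0.04, 0.179], [0.409, 0.088, 0.167], [0.413, 0.142, 0.161], [0.408, 0.202, 0.162]]
0.0306, 0.0114, 0.0096, -0.0972, 0.0739, 0.0836, 0.0278, 0.0086, 0.0103, -0.0991, 0.0726, 0.0794, 0.0251, 0.0057, 0.0108, -0.1004, 0.0715, 0.0748, 0.0225, 0.003, 0.0108, -0.1012, 0.0702, 0.0699, 0.0199, 0.0005, 0.0106, -0.1014, 0.069, 0.0647, 0.0176, -0.002, 0.0101, -0.1012, 0.0679, 0.0595, 0.0155, -0.0043, 0.0095, -0.1004, 0.0667, 0.0542, 0.0136, -0.0064, 0.0087, -0.0993, 0.0657, 0.049, 0.0119, -0.0083, 0.0079, -0.0977, 0.0645, 0.0437, 0.0104, -0.0101, 0.007, -0.0957, 0.0636, 0.0386, 0.009, -0.0118, 0.0063, -0.0935, 0.0626, 0.0337, 0.0078, -0.0132, 0.0056, -0.0911, 0.0618, 0.0289 

0.0066, -0.0147, 0.005, -0.0884, 0.0611, 0.0244, 0.0055, -0.0159, 0.0045, -0.0856, 0.0606, 0.0199, 0.0043, -0.017, 0.004, -0.0826, 0.0602, 0.0157, 0.0031, -0.0181, 0.0037, -0.0795, 0.0602, 0.0115, 0.0018, -0.0191, 0.0033, -0.0762, 0.0604, 0.0074, 0.0002, -0.0198, 0.0029, -0.0727, 0.0607, 0.0033, -0.0013, -0.0206, 0.0026, -0.0691, 0.0615, -0.0006, -0.0031, -0.0211, 0.0021, -0.065, 0.0623, -0.0046
```

Emit:
jog_arm --motion '[0.0306,0.0114,0.0096,-0.0972,0.0739,0.0836,0.0278,0.0086,0.0103,-0.0991,0.0726,0.0794,0.0251,0.0057,0.0108,-0.1004,0.0715,0.0748,0.0225,0.003,0.0108,-0.1012,0.0702,0.0699,0.0199,0.0005,0.0106,-0.1014,0.069,0.0647,0.0176,-0.002,0.0101,-0.1012,0.0679,0.0595,0.0155,-0.0043,0.0095,-0.1004,0.0667,0.0542,0.0136,-0.0064,0.0087,-0.0993,0.0657,0.049,0.0119,-0.0083,0.0079,-0.0977,0.0645,0.0437,0.0104,-0.0101,0.007,-0.0957,0.0636,0.0386,0.009,-0.0118,0.0063,-0.0935,0.0626,0.0337,0.0078,-0.0132,0.0056,-0.0911,0.0618,0.0289]' --claw 0

```text
time: 18.5
tool_pos: [0.4064, 0.0718, 0.1688]
ee_rot: [-0.662, 0.092, 0.708, 0.229]
contact_force: [0.2, -1.0, 0.1]
opening: -0.0002
```

Emit:
jog_arm --motion '[0.0066,-0.0147,0.005,-0.0884,0.0611,0.0244,0.0055,-0.0159,0.0045,-0.0856,0.0606,0.0199,0.0043,-0.017,0.004,-0.0826,0.0602,0.0157,0.0031,-0.0181,0.0037,-0.0795,0.0602,0.0115,0.0018,-0.0191,0.0033,-0.0762,0.0604,0.0074,0.0002,-0.0198,0.0029,-0.0727,0.0607,0.0033,-0.0013,-0.0206,0.0026,-0.0691,0.0615,-0.0006,-0.0031,-0.0211,0.0021,-0.065,0.0623,-0.0046,0,0,0,0,0,0]'

```text
time: 19.62
tool_pos: [0.4017, 0.2226, 0.1629]
ee_rot: [0.841, 0.057, -0.537, 0.036]
contact_force: [-0.6, -0.1, -0.1]
opening: -0.0002
```

Run:
```python
from workcell import *
from kin import *
s=state();k=np.load("key.npz");n=k["n"];print(s["tool_pos"],s["q"].round(2),s["contact_force"].round(2),(tool(s).inv()*Ro.from_matrix(k["R"])).as_rotvec().round(3))
f=grab_frame("wrist");g=grab_frame("scene");t=grab_frame("top");K=wrist(s,f)
P=dict(yellow=[.4445,.2955,.0559],green=[.4515,.2511,.0542],blue=[.4557,.2066,.0569],red=[.4623,.1624,.0562])
rng=dict(yellow=(20,35),green=(45,85),blue=(100,125),red=(170,185))
H=cv2.cvtColor(f["pixels"],cv2.COLOR_BGR2HSV);I=f["pixels"].copy();ct,cs=cam("top"),cam("scene")
for c,X in P.items():
    h=H[...,0].astype(int);h=np.where(h<5,h+180,h);a,b=rng[c]
    m=(h>=a)&(h<=b)&(H[...,1]>110)&(H[...,2]>60);uv,ar,_=blob(m)
    x=K[1]@np.array(X)+K[2];pr=(K[0]@x/x[2])[:2]
    C,d=ray(*K,uv);L=(np.array(X)-C)@n/(d@n);print(c,uv.round(1),ar,"pred",pr.round(1),"on cap plane",(C+d*L).round(4))
    cv2.circle(I,tuple(int(v) for v in uv),2,(0,0,0),-1)
T=cv2.resize(g["pixels"][180:260,250:370],(360,240));U=cv2.resize(t["pixels"][200:265,280:352],(280,240))
cv2.imwrite("pics/v6.png",np.vstack([cv2.resize(I,(560,350)),np.hstack([cv2.resize(T,(310,240)),cv2.resize(U,(250,240))])]))
```

```text
[0.40169208 0.22261514 0.16292362] [ 0.64 -0.1  -0.67  0.61 -0.2  -2.67] [-0.55 -0.15 -0.13] [0.001 0.003 0.003]
yellow [231.1 193.8] 704 pred [230.  191.9] on cap plane [0.4432 0.2945 0.0552]
green [287.4 193.4] 608 pred [286.6 191. ] on cap plane [0.4498 0.2502 0.0534]
blue [344.1 195.3] 732 pred [342.6 192.6] on cap plane [0.4539 0.2051 0.056 ]
red [400.4 194.8] 762 pred [398.7 192. ] on cap plane [0.4604 0.1606 0.0552]
```

View pics/v6.png

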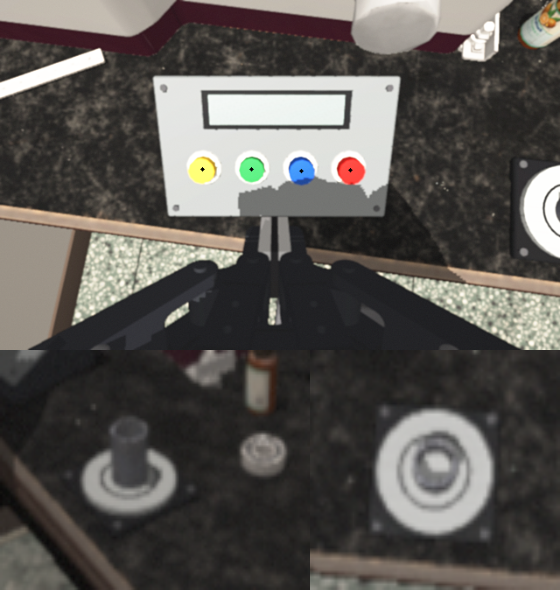

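The wrist view has all four caps well segmented, at about (231,194), (287,193), (344,195) and (400,195), agreeing with triangulation to 2 mm. The two crops show the sleeve standing upright inside the ring, near its centre. Next is yellow.

```bash
cat > key.py <<'E'
import sys
from workcell import *
from kin import *
k=np.load("key.npz");n=k["n"];s=state()
P=dict(y=[.4438,.295,.0555],b=[.4548,.2058,.0564],g=[.4507,.2506,.0538])
X=np.array(P[sys.argv[1]]);print("above",((s["tool_pos"]-X)@n).round(4),"f",(s["contact_force"]@n).round(2),"lateral",tool(s).inv().apply(s["tool_pos"]-X).round(4))
if len(sys.argv)>2: plan(s,X+n*float(sys.argv[2]),Ro.from_matrix(k["R"]),int(sys.argv[3]))
E
python3 key.py y .012 6
```

```text
above 0.1191 f 0.04 lateral [-0.1192  0.067  -0.0002]
N 6 row [0.0179, -0.0112, 0.0] [-0.0004, 0.0005, 0.0003]
path [[0.415, 0.246, 0.131], [0.427, 0.27, 0.099], [0.433, 0.282, 0.083]]
```

Emit:
jog_arm --motion '[0.0179,-0.0112,0,-0.0004,0.0005,0.0003,0.0179,-0.0112,0,-0.0004,0.0005,0.0003,0.0179,-0.0112,0,-0.0004,0.0005,0.0003,0.0179,-0.0112,0,-0.0004,0.0005,0.0003,0.0179,-0.0112,0,-0.0004,0.0005,0.0003,0.0179,-0.0112,0,-0.0004,0.0005,0.0003,0,0,0,0,0,0]'

```text
time: 20.65
tool_pos: [0.4394, 0.2942, 0.0654]
ee_rot: [0.841, 0.055, -0.536, 0.036]
contact_force: [0.4, 0.3, -0.0]
opening: 0.0
```

```bash
python3 key.py y .002 5
```

```text
above 0.0108 f -0.19 lateral [-0.0108  0.0002 -0.0001]
N 5 row [0.0018, -0.0, 0.0] [0.0, 0.0002, -0.0003]
path [[0.441, 0.294, 0.062], [0.442, 0.295, 0.061], [0.442, 0.295, 0.059]]
```

Emit:
jog_arm --motion '[0.002,0,0,0,0,0,0.002,0,0,0,0,0,0.002,0,0,0,0,0,0.002,0,0,0,0,0,0,0,0,0,0,0]'

```text
time: 21.28
tool_pos: [0.4426, 0.2954, 0.0596]
ee_rot: [0.842, 0.056, -0.535, 0.036]
contact_force: [-0.9, -1.2, 1.1]
opening: -0.0001
```

Emit:
jog_arm --motion '[0.0015,0,0,0,0,0,0.0015,0,0,0,0,0,0,0,0,0,0,0]'

```text
time: 21.65
tool_pos: [0.4438, 0.2955, 0.0567]
ee_rot: [0.842, 0.056, -0.535, 0.036]
contact_force: [0.0, -1.2, 2.5]
opening: 0.0004
```

Emit:
jog_arm --motion '[0.0015,0,0,0,0,0,0,0,0,0,0,0]'

```text
time: 21.9
tool_pos: [0.4445, 0.2957, 0.0554]
ee_rot: [0.842, 0.056, -0.535, 0.036]
contact_force: [-0.3, -2.1, 4.1]
opening: 0.0001
```

Emit:
jog_arm --motion '[0.001,0,0,0,0,0,0,0,0,0,0,0]'

```text
time: 22.15
tool_pos: [0.4449, 0.2957, 0.0545]
ee_rot: [0.842, 0.056, -0.535, 0.036]
contact_force: [-0.9, -1.3, 3.1]
opening: -0.0002
```

Emit:
jog_arm --motion '[0.001,0,0,0,0,0,0,0,0,0,0,0]'

```text
time: 22.4
tool_pos: [0.4453, 0.2958, 0.0536]
ee_rot: [0.842, 0.056, -0.535, 0.036]
contact_force: [-0.8, -2.1, 4.1]
opening: 0.0002
```

Emit:
jog_arm --motion '[0.001,0,0,0,0,0,0,0,0,0,0,0]'

```text
time: 22.65
tool_pos: [0.4457, 0.2958, 0.0528]
ee_rot: [0.842, 0.056, -0.535, 0.036]
contact_force: [-1.0, -2.9, 7.2]
opening: 0.0001
```

Emit:
jog_arm --motion '[0.0007,0,0,0,0,0,0,0,0,0,0,0]'

```text
time: 22.9
tool_pos: [0.4459, 0.2959, 0.0523]
ee_rot: [0.842, 0.056, -0.535, 0.036]
contact_force: [-3.9, -3.9, 9.9]
opening: 0.0001
```

Emit:
jog_arm --motion '[0.0005,0,0,0,0,0,0,0,0,0,0,0]'

```text
time: 23.15
tool_pos: [0.4461, 0.2959, 0.0519]
ee_rot: [0.842, 0.056, -0.535, 0.036]
contact_force: [-4.8, -3.3, 11.0]
opening: 0.0002
```

Yellow is bottomed: the stiffness jumped past about 4 N, and I stopped near 12 N. I'll withdraw and go to blue.

Emit:
jog_arm --motion '[-0.006,0,0,0,0,0,-0.012,0,0,0,0,0,-0.02,0,0,0,0,0,0,0.045,0,0,0,0,0,0.0445,0,0,0,0,0,0,0,0,0,0]'

```text
time: 23.9
tool_pos: [0.4411, 0.2025, 0.0858]
ee_rot: [0.842, 0.055, -0.536, 0.035]
contact_force: [0.6, 1.3, -0.3]
opening: -0.0002
```

```bash
python3 key.py b .009 4
```

```text
above 0.0326 f -0.6 lateral [-0.0326  0.0015  0.0002]
N 4 row [0.0059, -0.0004, -0.0001] [-0.0004, 0.0, -0.0003]
path [[0.446, 0.204, 0.075], [0.449, 0.205, 0.07], [0.451, 0.205, 0.065]]
```

Emit:
jog_arm --motion '[0.0059,-0.0004,-0.0001,0,0,0,0.0059,-0.0004,-0.0001,0,0,0,0.0059,-0.0004,-0.0001,0,0,0,0.0059,-0.0004,-0.0001,0,0,0,0,0,0,0,0,0]'

```text
time: 24.52
tool_pos: [0.4519, 0.2081, 0.064]
ee_rot: [0.842, 0.056, -0.536, 0.036]
contact_force: [-0.3, -0.0, -0.2]
opening: -0.0002
```

Emit:
jog_arm --motion '[0.002,0,0,0,0,0,0.002,0,0,0,0,0,0,0,0,0,0,0]'

```text
time: 24.9
tool_pos: [0.4537, 0.2083, 0.0612]
ee_rot: [0.842, 0.056, -0.535, 0.036]
contact_force: [-3.9, 0.7, 3.7]
opening: 0.0001
```

Emit:
jog_arm --motion '[0.0015,0,0,0,0,0,0.0015,0,0,0,0,0,0,0,0,0,0,0]'

```text
time: 25.28
tool_pos: [0.455, 0.2085, 0.0584]
ee_rot: [0.842, 0.056, -0.535, 0.036]
contact_force: [-5.3, 1.8, 5.9]
opening: 0.0001
```

Emit:
jog_arm --motion '[0.001,0,0,0,0,0,0.001,0,0,0,0,0,0,0,0,0,0,0]'

```text
time: 25.65
tool_pos: [0.4558, 0.2086, 0.0567]
ee_rot: [0.842, 0.056, -0.535, 0.036]
contact_force: [-5.7, 0.5, 6.5]
opening: 0.0002
```

Emit:
jog_arm --motion '[0.001,0,0,0,0,0,0,0,0,0,0,0]'

```text
time: 25.9
tool_pos: [0.4562, 0.2086, 0.0559]
ee_rot: [0.842, 0.056, -0.535, 0.036]
contact_force: [-7.2, 0.9, 9.8]
opening: 0.0
```

Emit:
jog_arm --motion '[0.0007,0,0,0,0,0,0,0,0,0,0,0]'

```text
time: 26.15
tool_pos: [0.4565, 0.2087, 0.0553]
ee_rot: [0.842, 0.056, -0.535, 0.036]
contact_force: [-9.6, -0.0, 11.3]
opening: -0.0001
```

Blue is bottomed (the slope stiffened from about 0.8 to 3.6 N/mm, and I stopped near 14 N). Green is next, 45 mm back.

Emit:
jog_arm --motion '[-0.006,0,0,0,0,0,-0.012,0,0,0,0,0,-0.02,0,0,0,0,0,0,-0.021,0,0,0,0,0,-0.021,0,0,0,0,0,0,0,0,0,0,0,0,0,0,0,0]'

```text
time: 27.02
tool_pos: [0.4349, 0.2476, 0.0895]
ee_rot: [0.842, 0.056, -0.535, 0.036]
contact_force: [-0.3, 0.5, -0.8]
opening: -0.0003
```

```bash
python3 key.py g .011 5
```

```text
above 0.0392 f -0.6 lateral [-0.0392  0.0009 -0.0006]
N 5 row [0.0056, -0.0002, 0.0001] [0.0002, -0.0002, -0.0]
path [[0.439, 0.249, 0.079], [0.442, 0.249, 0.074], [0.444, 0.25, 0.069]]
```

Emit:
jog_arm --motion '[0.0056,-0.0002,0,0,0,0,0.0056,-0.0002,0,0,0,0,0.0056,-0.0002,0,0,0,0,0.0056,-0.0002,0,0,0,0,0.0056,-0.0002,0,0,0,0,0,0,0,0,0,0]'

```text
time: 27.78
tool_pos: [0.4466, 0.2505, 0.0636]
ee_rot: [0.842, 0.056, -0.536, 0.036]
contact_force: [0.2, 0.3, 0.4]
opening: 0.0003
```

Emit:
jog_arm --motion '[0.002,0,0,0,0,0,0.002,0,0,0,0,0,0,0,0,0,0,0]'

```text
time: 28.15
tool_pos: [0.4484, 0.2509, 0.0605]
ee_rot: [0.842, 0.056, -0.535, 0.036]
contact_force: [0.5, 0.2, 0.2]
opening: 0.0
```

Emit:
jog_arm --motion '[0.0015,0,0,0,0,0,0.0015,0,0,0,0,0,0,0,0,0,0,0]'

```text
time: 28.52
tool_pos: [0.4497, 0.2511, 0.0578]
ee_rot: [0.842, 0.056, -0.535, 0.036]
contact_force: [-0.3, 0.2, 1.4]
opening: -0.0001
```

Emit:
jog_arm --motion '[0.001,0,0,0,0,0,0.001,0,0,0,0,0,0,0,0,0,0,0]'

```text
time: 28.9
tool_pos: [0.4505, 0.2512, 0.056]
ee_rot: [0.842, 0.056, -0.535, 0.036]
contact_force: [-1.6, -0.2, 2.7]
opening: 0.0001
```

Contact was at about z = 0.058. I'll continue.

Emit:
jog_arm --motion '[0.0015,0,0,0,0,0,0.0015,0,0,0,0,0,0,0,0,0,0,0]'

```text
time: 29.28
tool_pos: [0.4518, 0.2514, 0.0533]
ee_rot: [0.842, 0.056, -0.535, 0.036]
contact_force: [-1.7, -0.4, 4.3]
opening: -0.0003
```

Emit:
jog_arm --motion '[0.001,0,0,0,0,0,0,0,0,0,0,0]'

```text
time: 29.52
tool_pos: [0.4522, 0.2514, 0.0524]
ee_rot: [0.842, 0.056, -0.535, 0.036]
contact_force: [-2.5, 0.3, 4.5]
opening: 0.0002
```

Emit:
jog_arm --motion '[0.001,0,0,0,0,0,0,0,0,0,0,0]'

```text
time: 29.78
tool_pos: [0.4526, 0.2514, 0.0515]
ee_rot: [0.842, 0.056, -0.535, 0.036]
contact_force: [-2.8, -0.4, 5.1]
opening: -0.0003
```

Emit:
jog_arm --motion '[0.001,0,0,0,0,0,0,0,0,0,0,0]'

```text
time: 30.02
tool_pos: [0.453, 0.2516, 0.0508]
ee_rot: [0.842, 0.056, -0.535, 0.036]
contact_force: [-3.8, -0.4, 8.9]
opening: 0.0001
```

Emit:
jog_arm --motion '[0.0007,0,0,0,0,0,0,0,0,0,0,0]'

```text
time: 30.28
tool_pos: [0.4532, 0.2516, 0.0502]
ee_rot: [0.842, 0.056, -0.535, 0.036]
contact_force: [-5.7, -1.6, 11.5]
opening: 0.0001
```

Green is bottomed too, stopped near 13 N. I'll withdraw well clear and do the final check.

Emit:
jog_arm --motion '[-0.006,0,0,0,0,0,-0.012,0,0,0,0,0,-0.03,0,0,0,0,0,-0.04,0,0,0,0,0,-0.04,0,0,0,0,0,0,0,0,0,0,0,0,0,0,0,0,0]'

```text
time: 31.15
tool_pos: [0.3992, 0.2442, 0.1657]
ee_rot: [0.842, 0.056, -0.535, 0.036]
contact_force: [-0.5, 0.5, -0.6]
opening: 0.0
```

Run:
```python
from workcell import *
from h import *
s=state();print(s["time"],s["tool_pos"].round(3),s["contact_force"].round(1))
g=grab_frame("scene")["pixels"];t=grab_frame("top")["pixels"]
a=cv2.imread("pics/scene0.png");d=cv2.absdiff(a,g).max(2)
for n,(u,v) in dict(bush=(416,307),bearing=(352,214),dropper=(351,187)).items():print(n,"mean diff",d[v-14:v+14,u-14:u+14].mean().round(1))
cv2.imwrite("pics/end.png",np.hstack([cv2.resize(g[130:330,200:440],(480,400)),cv2.resize(t[190:270,285:349],(320,400))]))
```

```text
31.15 [0.399 0.244 0.166] [-0.5  0.5 -0.6]
bush mean diff 1.8
bearing mean diff 1.9
dropper mean diff 2.1
```

View pics/end.png

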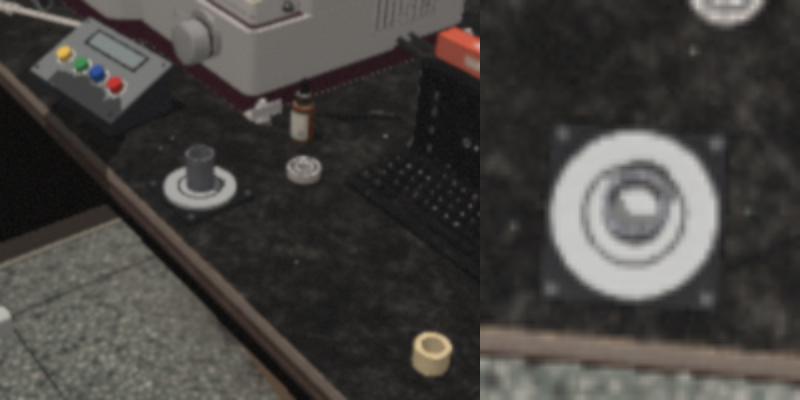

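The final views show the sleeve standing upright inside the ring (top-view crop about (637,210)), and the bush, bearing and dropper unmoved.

```bash
python3 -c "
from workcell import *
print(sign_off())"
```

```text
the job is handed in; nothing more can be done
None
```

The job is done and handed in at about 31 s on the robot's clock, against the 59 s limit.

- **Sleeve:** It stands upright and released inside the dark ring, near its centre. It touched down at the expected height, and the wrist, scene and top views all show it standing.
- **Keys:** I pressed yellow, blue, then green. Each time I pushed until the resistance stiffened to about 4 N/mm, stopping at about 12, 14 and 13 N. I backed off well clear of each key before the next. I did not touch red.
- **Other objects:** The dropper bottle, brass bush and ball bearing look unmoved (camera images differ from the start only at noise level). The gripper ended clear of everything with no measurable contact force.

**Problems and limits:**
- My first placing direction was out of reach because joint 3 hit its range limit. I placed the sleeve from another side instead.
- While I lowered the sleeve, the arm hid it from the fixed cameras, so I went by force and confirmed it afterwards.
- On blue I was about 3 mm off centre, still on the cap.
- Key travel can't be read directly, so "fully home" is judged from the force.

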